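# Load the vial rack under the sampler's needle head and start the run

## Task

Load the low rack of short vials into the sampler: set it down gently on the rack lane, between the two rails and not on the wash tray, and slide it under the needle head until it is fully home against the stop, keeping the vials upright and both rack and hand clear of the head. Then, with the rack home, press the white start key and let go. Leave the rack of tall tubes and the rest of the bench as they are.

Things in the scene. Friction and masses are not known exactly. Their poses are not given: they have to be found in the camera images.
- vial_rack: Loose light-grey plastic rack with 2 x 5 short capped vials, all one piece, 0.17 to 0.34 kg. Frame 110 (x) by 52 (y) by 26 mm high, flat on all four sides; caps reach 48 mm above its underside. Origin: centre of its underside, z up. Starts level on the bench in either of two places left of the sampler (the tall rack has the other). It may be loaded either end first.
- tube_rack: Loose rack of the same plan (110 by 52 mm) and same materials with tall capped tubes: frame 45 mm high, caps reach 90 mm, too tall for the needle head. Origin: centre of its underside. Not to be moved.
- sampler: Vial sampler's fixed housing, off-white, 330 (x) by 300 (y) mm, deck 40 mm above the bench; reaches 160 mm to -x (front, facing the robot) and 170 mm to +x of its origin. Origin: on the bench; x points from front to back, the way racks slide in. Grey key panel along its right side (-y). Lane, wash tray and needle head stand on the deck and share its yaw.
- lane: Fixed aluminium rack lane on the deck, left or right (swaps with the wash tray). Origin: underside centre; x = slide-in direction. Floor 278 (x) by 80 mm, its top 44 mm above the bench. Flat apron from x = -139 to -32 mm; rails 8 mm high flare from 78 mm apart at x = -32 to 56 mm at x = -5, then run straight to a 14 mm high stop whose face is at x = 131. Needle head above from x = 21.
- lane_home (a point): Point on the lane floor (44 mm above the bench) below the middle of a rack that is fully home; 76 mm to +x of the lane's origin, axes as the lane. A rack is home when the centre of its underside is here, its far end on the stop and its near end flush with the needle head's front face.
- wash_tray: White plastic wash tray with three glass wash pots, fixed on the deck beside the lane (105 mm from it, centre to centre): 270 by 58 mm, rim 12 mm high, pots up to 26 mm high on the front part and 40 mm under the head. Origin: centre of its underside, on the deck.
- needle_head: Fixed closed off-white housing with a steel plate as underside, on a pale blue rear column. Origin: on the deck above the sampler's origin, axes as the sampler. Underside 54 mm above the lane floor (98 above the bench): vial caps pass 6 mm below. Upright front face at x = 5 mm, y -67 to 142, top 188 mm above the bench, carriage to 225, column (x 120 to 165) to 260. Nothing may knock it.
- start_key (a joint): Start key, m: 0 when out, 0.006 fully pressed; a spring pushes it out again (5 N when fully down). It registers at 0.004.
- start_key_top (a point): Centre of the top of the round white start key (26 mm across) in a black round housing on the sampler's key panel, front right, 62 mm above the bench; it is pressed straight down and is then flush with the housing.
- wash_bottle: White squeeze bottle with spout, 66 mm across, about 205 mm tall. Origin: centre of its underside. Bystander.
- beaker: Glass beaker, 66 mm across, 85 mm tall. Origin: centre of its underside. Bystander.
- cap_a: Loose yellow screw cap, 30 mm across, 12 mm high. Origin: centre of its underside. Bystander.
- cap_b: Another such loose yellow cap. Bystander.
- marker: Marker pen lying on the bench, 130 mm long along its x, 13 mm thick. Origin: bench level, near its middle. Bystander.
- tweezers: Steel tweezers lying flat, 130 mm long along x, 7 mm high. Origin: bench level, near the middle. Bystander.
- vial_box: Closed cardboard box, 102 by 142 mm, 46 mm high. Origin: centre of its underside. Bystander.
There are look-alikes about, which are no part of the job. Leave any brown or red look-alike of the vial_rack alone.

How it is judged:
On the way, in this order (a step that is already met when the one before it is completed fails the run):
1. the vial rack is home in the lane under the needle head (x of vial_rack in the frame of lane_home between -0.004 and 0.004 m and y of vial_rack in the frame of lane_home between -0.0045 and 0.0045 m and z of vial_rack in the frame of lane_home between -0.003 and 0.003 m and angle between the x axis of vial_rack and the x axis of lane_home, either way round below 0.08 rad and angle between vial_rack's own z axis and vertical below 0.06 rad), for 0.2 s.
2. the start key is pressed (value of joint start_key above 0.004 m).
At the end, for the whole second after the job is handed in: The vial rack stands level and still on the lane floor under the needle head, released, within 4 mm of home along the lane, 4.5 mm across, 3 mm in height and 0.08 rad in yaw (either way round); the start key was pressed 4 mm or more with the rack home and is out again (all of step 1 and linear speed of vial_rack below 0.01 m/s and value of joint start_key below 0.002 m and contact force between the fingers and vial_rack below 0.1 N); the robot touches nothing.
It fails at once if the needle head is knocked (more than 6 N) (contact force between needle_head and anything else above 6 N).
It fails at once if the vial rack is tipped more than 0.35 rad (angle between vial_rack's own z axis and vertical above 0.35 rad).
It fails at once if the vial rack is dropped or flicked (moves at over 0.45 m/s with no finger on it) (contact force between the fingers and vial_rack below 0.05 N and linear speed of vial_rack above 0.45 m/s).
It fails at once if the start key is pressed while the rack is not home (more than 20 mm off) (value of joint start_key above 0.004 m and distance between vial_rack and lane_home above 0.02 m).
It fails at once if the tall rack or another bystander is moved more than 25 mm (distance of any of tube_rack, wash_bottle, beaker, cap_a, cap_b, marker, tweezers, vial_box from where it was at the start of the episode above 0.025 m).
It also fails if it takes over 64 s, if anything falls off the work surface, if the arm or the gripper's body presses on something with over 40 N, if the wrist force passes 120 N, or if a joint passes its speed limit or range.

## Robot

A 7-joint arm with a two-finger parallel gripper is mounted at the origin on the work surface. World frame = base frame: x ahead of the robot, y to its left, z up, the work surface at z = 0. Lengths are in m, angles in rad, forces in N, time in s.
With the tool pointing down it reaches from about 0.35 to 0.9 m from the base axis. Payload 7.2 kg.
Tool frame: the origin (TCP) lies at the very end of the fingers, on their centre line; the grasp point (between the pads) lies 19 mm behind it; y points along the fingers, z is the direction in which the jaws open and shut, and the axes are right-handed (so a half turn about y gives the same grasp; the last joint's range is limited). The gripper opens to 88 mm and grips with 3 to 60 N. Pads are 20 mm wide; open, the fingers measure 115 mm over their backs; the gripper's body (75 mm by 178 mm) begins 61 mm behind the grasp point.
Start: joints at [1.222, 0.411, -0.013, 1.596, 0.006, 1.134, -0.082], TCP at [0.173, -0.601, 0.223] pointing down, gripper open.
Joint ranges: [-2.95, 2.95], [-0.29, 1.99], [-1.47, 1.44], [0.14, 2.54], [-1.03, 4.17], [0.13, 1.85], [-2.86, 2.86]. Speed limits (rad/s): [2.39, 2.39, 3.01, 3.01, 3.14, 3.14, 3.14].

## Interface

Orientations are given as a unit quaternion [x, y, z, w].
In Python, from bench import env, read_camera, finish_job gives the robot as it stands.
- The arm moves only by the tool move_arm, never from a script. Its argument "targets" is a list of rows, each a list of 7 numbers: the shift along the tool's x, y, z in cm, then the turn, a rotation vector about the tool's x, y, z in degrees, then the finger opening in cm, from 0 to 8.78. In form: [[tx, ty, tz, ax, ay, az, hand], ...]. A call has 1 to 20 rows; each row shifts and turns the commanded pose from where the row before left it, along the tool's axes as they then stand; what a row does not reach is not made up. A row lasts 1/10 s, in which the tool goes at most 50 mm and 8.59 degrees, less where a joint would pass 70% of its speed; a pose out of reach is approached as far as the arm can. A call with a gripper value outside its range is refused whole. The fingers move at their own pace and stop on an object; "newtons" is the grip in N (left out, the last holds). Time passes only in rows, so rows that do not move let the fingers close. It gives the time, the measured TCP pose, the force and the opening at its end, in the units of the state.
- env.state(): the state, without advancing time (a new reading comes with each control period).
- read_camera(name): name is "side" or "top" or "wrist"; returns a dict with "frame" (400x640x3 uint8, blue, green, red), "fov_y" (degrees; the focal length in pixels is half the picture's height over the tangent of half this angle, whatever the lens; pixels are square), "cx", "cy" (the principal point, pixels), "view" (4x4, takes a point from world to camera coordinates); the wrist camera has in their place "T_tool_cam" (4x4, takes a point from camera to tool coordinates, whose origin is the TCP and whose axes are the tool frame's). Camera axes: x right, y down, z forward; pixel columns grow to the right and rows downward; lengths in m; the calibration is good to about 2 mm. A picture is of the moment at which its call begins: read the wrist's pose just before it. There is no depth.
- finish_job(): hands the job in, once; it reports no verdict.
The state is a dict: "clock": time; "joints": joint angles; "joint_velocities": joint speeds; "joint_efforts": joint torques, N m; "ee_pos": TCP position; "eef_rot": TCP orientation; "wrist_force": force on the tool from outside, world axes, zero at the start; "moment": the same for the moment, N m; "grip_width": finger opening in m.
Only numpy, scipy, OpenCV 4.12 (cv2) and the standard library are available. Lean on these libraries where they do the work, as an engineer would, in place of code of your own. Each camera call takes 0.05 s, during which the arm holds its last target.

## Working session

There is one attempt and no reset: what is moved stays moved. The work goes in short steps, Python scripts to look and compute and a tool call to move; the robot and the scene stay as the last step left them, time stands still between calls to the robot, and variables do not carry over. Pictures are saved under pics/ and viewed, and the job is handed in when it is done.

Besides the shell and the picture viewer there is one more tool, called after ">>>" by a JSON object that holds its "fn" and its "kwargs", one argument or row to a line. move_arm: Moves the arm, as the interface text tells. Its arguments: {"type":"object","properties":{"targets":{"type":"array","items":{"type":"array","items":{"type":"number"}}},"newtons":{"type":"number"}},"required":["targets"]}

```bash
ls; mkdir -p pics; cat > h.py <<'E'
import numpy as np, cv2
from bench import env, read_camera, finish_job
from scipy.spatial.transform import Rotation as R
def K(c):
    f=200/np.tan(np.radians(c["fov_y"])/2); return f,c["cx"],c["cy"]
def camT(c,s=None):
    if "view" in c: return np.linalg.inv(np.array(c["view"]))
    T=np.eye(4); T[:3,:3]=R.from_quat(s["eef_rot"]).as_matrix(); T[:3,3]=s["ee_pos"]
    return T@np.array(c["T_tool_cam"])
def ray(c,u,v,s=None):
    f,cx,cy=K(c); T=camT(c,s); d=T[:3,:3]@np.array([(u-cx)/f,(v-cy)/f,1]); return T[:3,3],d
def onz(c,u,v,z,s=None):
    o,d=ray(c,u,v,s); return o+d*(z-o[2])/d[2]
def proj(c,p,s=None):
    f,cx,cy=K(c); q=np.linalg.inv(camT(c,s))@np.append(p,1); return np.array([cx+f*q[0]/q[2],cy+f*q[1]/q[2]])
E
python3 - <<'E'
from h import *
s=env.state(); print(s)
print(R.from_quat(s["eef_rot"]).as_matrix().round(3))
for n in ["side","top","wrist"]:
    c=read_camera(n); cv2.imwrite(f"pics/{n}0.png",c["frame"]); print(n,c["fov_y"],c["cx"],c["cy"]); print(camT(c,s).round(3)); print(c.keys())
E
```

```text
pics
{'clock': 0.0, 'joints': array([ 1.2218296 ,  0.41190413, -0.01273526,  1.59704631,  0.00560279,
        1.13432318, -0.08219787]), 'joint_velocities': array([ 0.00135486, -0.00074641, -0.00047965, -0.00022036, -0.00099932,
       -0.00089391,  0.00076666]), 'joint_efforts': array([ 1.80273660e-04, -5.87965930e+01,  6.41609486e-01, -2.91081887e+01,
       -5.38514124e-02,  1.81782281e-02,  9.93410981e-05]), 'ee_pos': array([ 0.1730092 , -0.60003554,  0.22180541]), 'eef_rot': array([-0.09907734,  0.70071713, -0.69957866,  0.09883769]), 'wrist_force': array([-0.32127814, -0.21229573,  0.97860963]), 'moment': array([-0.02412524,  0.0639714 ,  0.01905735]), 'grip_width': 0.08791302105345851}
[[-0.961 -0.001  0.277]
 [-0.277  0.002 -0.961]
 [ 0.    -1.    -0.002]]
side 45.68742439876508 324.23034998807606 200.3583866500063
[[-0.986 -0.131  0.102  0.387]
 [-0.164  0.7   -0.695  0.94 ]
 [ 0.02  -0.702 -0.712  1.037]
 [ 0.     0.     0.     1.   ]]
dict_keys(['frame', 'fov_y', 'cx', 'cy', 'view'])
top 56.79486555375166 326.4459687703927 194.042355998096
[[-0.01  -0.999  0.048  0.432]
 [-1.     0.009 -0.006 -0.003]
 [ 0.005 -0.048 -0.999  1.383]
 [ 0.     0.     0.     1.   ]]
dict_keys(['frame', 'fov_y', 'cx', 'cy', 'view'])
wrist 63.99437592549224 317.9411526914307 202.3702060234726
[[ 0.277 -0.924 -0.262  0.245]
 [-0.961 -0.267 -0.074 -0.579]
 [-0.001  0.273 -0.962  0.384]
 [ 0.     0.     0.     1.   ]]
dict_keys(['frame', 'fov_y', 'cx', 'cy', 'T_tool_cam'])
```

View pics/side0.png

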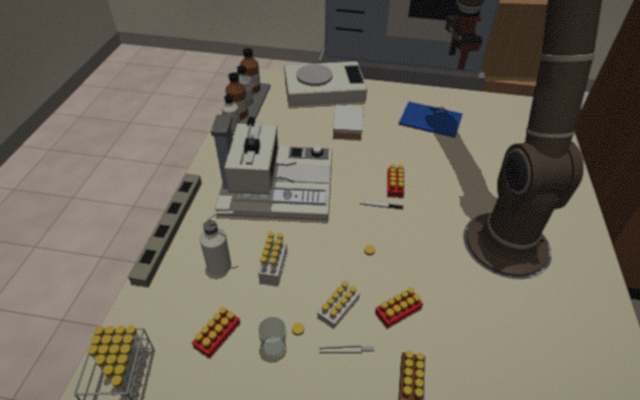

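View pics/top0.png

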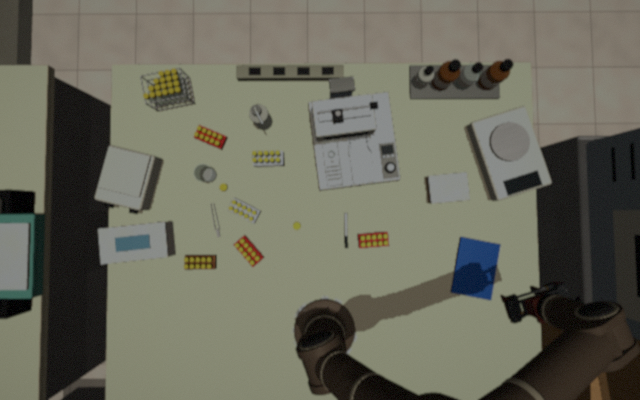

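```bash
python3 - <<'E'
from h import *
t=cv2.imread("pics/top0.png"); s=cv2.imread("pics/side0.png")
def up(im,x0,y0,x1,y1,k,n): cv2.imwrite("pics/"+n,cv2.resize(im[y0:y1,x0:x1],None,fx=k,fy=k,interpolation=cv2.INTER_CUBIC))
up(t,215,75,410,225,4,"t1.png"); up(s,200,100,400,340,2.5,"s1.png")
E
```

```text
(no output)
```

View pics/t1.png

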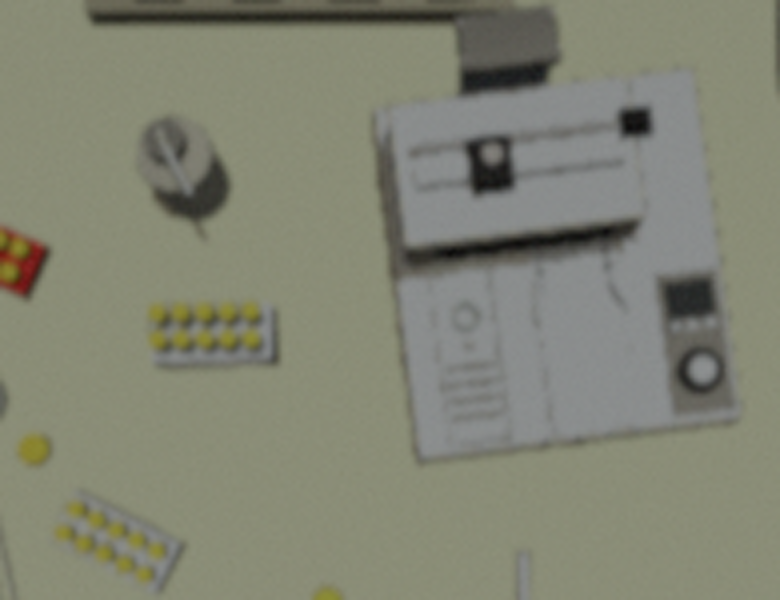

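View pics/s1.png

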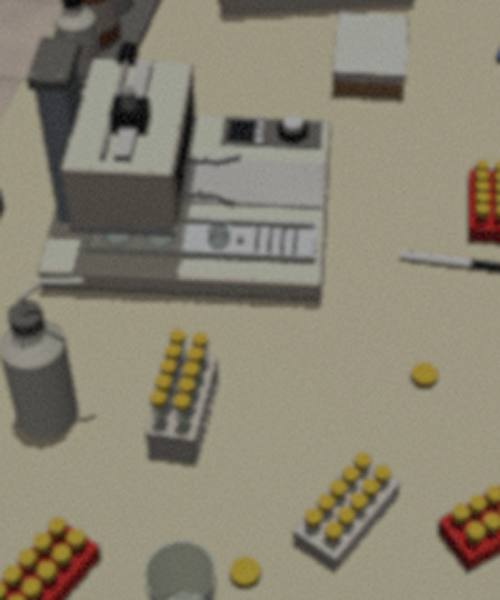

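The two light-grey racks are at top px (268,158) / side (272,257), which has tall tubes on a deep frame, and at top px (245,210) / side (339,302), which has a low frame with the caps just above it. The second is the short-vial rack. The red and brown racks are look-alikes. The wash tray with pots is on the left of the deck, so the lane is on the right, next to the key panel. Now rough positions.

```bash
python3 - <<'E'
from h import *
t=read_camera("top"); s=read_camera("side")
def blobs(c,x0,y0,x1,y1):
    im=c["frame"][y0:y1,x0:x1]; im=cv2.resize(im,None,fx=4,fy=4,interpolation=cv2.INTER_CUBIC)
    h=cv2.cvtColor(im,cv2.COLOR_BGR2HSV); m=cv2.inRange(h,(20,140,80),(34,255,255))
    n,l,st,ce=cv2.connectedComponentsWithStats(m)
    return [(ce[i]/4+[x0-.375,y0-.375],st[i][4]) for i in range(1,n) if st[i][4]>40]
for nm,c,b in [("low top",t,(225,195,265,225)),("low side",s,(315,280,365,326)),("tall top",t,(248,145,290,170))]:
    bl=blobs(c,*b); P=np.array([x[0] for x in bl]); print(nm,len(P),[int(x[1]) for x in bl])
    A=np.array([onz(c,*p,0.046 if 'low' in nm else .088) for p in P])[:,:2]; m=A.mean(0)
    w,v=np.linalg.eigh(np.cov((A-m).T)); print(m.round(4),np.degrees(np.arctan2(v[1,1],v[0,1])).round(1),(A-m).std(0))
o=np.array
for nm,(u,v),z in [("FR",(737,420),.04),("FL",(420,462),.04),("BR",(690,70),.04),("key",(702,371),.062),("bottle",(175,155),.1),("beaker",(-40,398),.05),("capb",(35,450),.01),("trayFL",(455,447),.045),("trayFR",(508,438),.045),("box",(448-215,0),0)]:
    print(nm,onz(t,215+u/4,75+v/4,z).round(4))
for nm,(u,v) in [("tweez top",(213,205)),("tw bot",(218,235)),("marker top",(346,213)),("mk bot",(346,246)),("red",(248,250)),("cap_a",(297,225)),("boxBR",(447,187))]: print(nm,onz(t,u,v,.01).round(3))
E
```

```text
low top 10 [62, 67, 58, 60, 51, 76, 49, 72, 63, 49]
[0.4407 0.2936] 62.3 [0.01702321 0.0261122 ]
low side 2 [2252, 2327]
[0.4393 0.2971] 152.6 [0.01066652 0.00553177]
tall top 10 [114, 100, 93, 98, 116, 93, 98, 86, 94, 88]
[0.6287 0.2019] 90.1 [0.01207091 0.02883701]
FR [ 0.5445 -0.2765  0.04  ]
FL [0.5089 0.0127 0.04  ]
BR [ 0.8684 -0.2394  0.04  ]
key [ 0.5871 -0.2414  0.062 ]
bottle [0.7769 0.2243 0.1   ]
beaker [0.5701 0.4272 0.05  ]
capb [0.5251 0.3703 0.01  ]
trayFL [ 0.5219 -0.0192  0.045 ]
trayFR [ 0.5296 -0.0673  0.045 ]
box [0.9523 0.1868 0.    ]
tweez top [0.461 0.41  0.01 ]
tw bot [0.35  0.391 0.01 ]
marker top [ 0.426 -0.083  0.01 ]
mk bot [ 0.304 -0.081  0.01 ]
red [0.294 0.28  0.01 ]
cap_a [0.384 0.099 0.01 ]
boxBR [ 0.519 -0.46   0.01 ]
```

>>> {"fn": "move_arm", "kwargs": {
  "targets": [
    [0,-2.5,0,0,0,0,8.7],
    [0,-2.5,0,0,0,0,8.7],
    [0,-2.5,0,0,0,0,8.7],
    [0,-2.5,0,0,0,0,8.7],
    [-2.8,0,-2.8,0,0,0,8.7],
    [-2.8,0,-2.8,0,0,0,8.7],
    [-2.8,0,-2.8,0,0,0,8.7],
    [-2.8,0,-2.8,0,0,0,8.7],
    [-2.8,0,-2.8,0,0,0,8.7],
    [-2.8,0,-2.8,0,0,0,8.7],
    [-2.8,0,-2.8,0,0,0,8.7],
    [-2.8,0,-2.8,0,0,0,8.7],
    [-2.8,0,-2.8,0,0,0,8.7],
    [-2.8,0,-2.8,0,0,0,8.7],
    [-2.8,0,-2.8,0,0,0,8.7],
    [-2.8,0,-2.8,0,0,0,8.7],
    [-2.8,0,-2.8,0,0,0,8.7]
  ]
}}

```text
clock: 1.95
ee_pos: [0.4225, -0.1484, 0.3229]
eef_rot: [0.099, -0.7, 0.7, -0.099]
wrist_force: [0.7, -0.8, 0.8]
grip_width: 0.0869
```

>>> {"fn": "move_arm", "kwargs": {
  "targets": [
    [-2.4,0,0.7,0,0,0,8.7],
    [-2.4,0,0.7,0,0,0,8.7],
    [-2.4,0,0.7,0,0,0,8.7],
    [-2.4,0,0.7,0,0,0,8.7],
    [0,0,0,0,0,0,8.7]
  ]
}}

```text
clock: 2.45
ee_pos: [0.5241, -0.1497, 0.3218]
eef_rot: [-0.099, 0.701, -0.7, 0.099]
wrist_force: [-0.6, -0.6, 0.4]
grip_width: 0.0871
```

```bash
python3 - <<'E'
from h import *
import pickle
s=env.state(); c=read_camera("wrist"); cv2.imwrite("pics/w1.png",c["frame"]); pickle.dump((c,s),open("w1.pkl","wb")); print(s["ee_pos"],s["clock"])
E
```

```text
[ 0.52405752 -0.14966144  0.32177564] 2.45
```

View pics/w1.png

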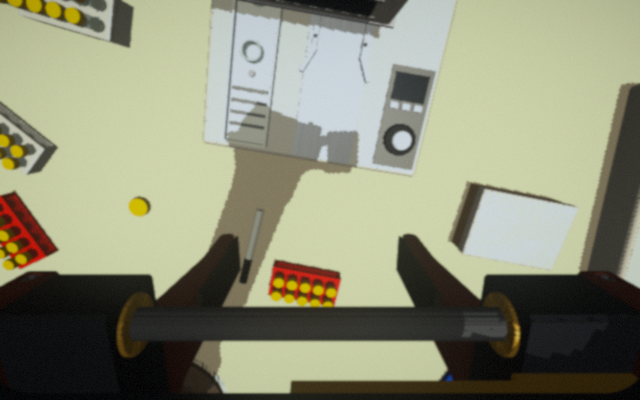

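```bash
python3 - <<'E'
from h import *
import pickle
c,s=pickle.load(open("w1.pkl","rb")); im=c["frame"][0:185,195:465]
im=cv2.resize(im,None,fx=2.96,fy=2.96,interpolation=cv2.INTER_CUBIC)
cl=cv2.createCLAHE(3,(4,4)); lab=cv2.cvtColor(im,cv2.COLOR_BGR2LAB); lab[...,0]=cl.apply(lab[...,0]); cv2.imwrite("pics/w1c.png",cv2.cvtColor(lab,cv2.COLOR_LAB2BGR))
E
```

```text
(no output)
```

View pics/w1c.png

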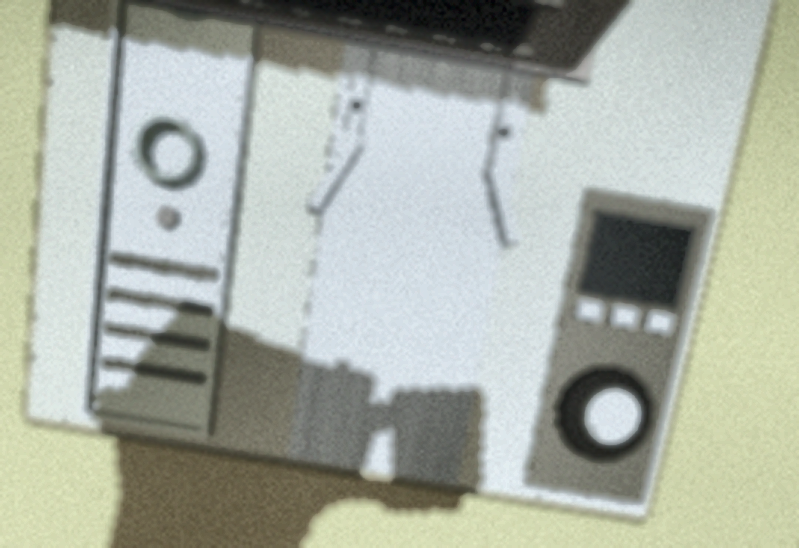

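```bash
python3 - <<'E'
from h import *
import pickle
from scipy.optimize import least_squares
c,s=pickle.load(open("w1.pkl","rb"))
pts={ # crop u,v,z, lane x,y (lane frame; None unknown)
"FL":(25,418,.04,-144,None),"FR":(643,518,.04,-144,None),
"flL":(313,212,.052,-32,39),"knL":(362,150,.052,-5,28),"flR":(507,243,.052,-32,-39),"knR":(489,178,.052,-5,-28),
"eL1":(297,455,.044,None,40),"eL2":(318,240,.044,None,40),"eR1":(481,485,.044,None,-40),"eR2":(500,270,.044,None,-40),
"trFL":(90,410,.052,None,134),"trFR":(213,432,.052,None,76),"trBR":(255,50,.052,None,76),"trBL":(120,20,.052,None,134),
"key":(613,416,.062,None,None)}
W={}
for k,(u,v,z,x,y) in pts.items():
    W[k]=onz(c,195+(u+.5)/2.96-.5,(v+.5)/2.96-.5,z,s); print(k,W[k].round(4))
def res(p,show=False):
    r=[];q,a=p[:2],p[2]
    for k,(u,v,z,x,y) in pts.items():
        d=W[k][:2]-q; lx=(np.cos(a)*d[0]+np.sin(a)*d[1])*1000; ly=(-np.sin(a)*d[0]+np.cos(a)*d[1])*1000
        if show: print(k,round(lx,1),round(ly,1),x,y)
        if x is not None: r.append(lx-x)
        if y is not None: r.append(ly-y)
    return r
o=least_squares(res,[.65,-.14,.12],x_scale=[.001,.001,.01],loss="soft_l1"); print(o.x,np.degrees(o.x[2])); res(o.x,True)
a=o.x[2]; print("home",o.x[:2]+.076*np.array([np.cos(a),np.sin(a)]))
E
```

```text
FL [0.5153 0.0121 0.04  ]
FR [ 0.5507 -0.2787  0.04  ]
flL [ 0.6367 -0.0933  0.052 ]
knL [ 0.6656 -0.1066  0.052 ]
flR [ 0.6478 -0.1764  0.052 ]
knR [ 0.6701 -0.1609  0.052 ]
eL1 [ 0.5344 -0.1132  0.044 ]
eL2 [ 0.6271 -0.0978  0.044 ]
eR1 [ 0.5448 -0.1993  0.044 ]
eR2 [ 0.6374 -0.1778  0.044 ]
trFL [ 0.5291 -0.019   0.052 ]
trFR [ 0.5349 -0.0744  0.052 ]
trBR [ 0.6894 -0.0544  0.052 ]
trBL [6.847e-01 6.000e-04 5.200e-02]
key [ 0.5919 -0.2425  0.062 ]
[ 0.67462875 -0.13313231  0.13778599] 7.894555586635918
FL -137.9 165.8 -144 None
FR -142.7 -127.2 -144 None
flL -32.1 44.6 -32 39
knL -5.3 27.5 -5 28
flR -32.5 -39.2 -32 -39
knR -8.3 -26.9 -5 -28
eL1 -136.2 39.0 None 40
eL2 -42.3 41.6 None 40
eR1 -137.7 -47.7 None -40
eR2 -43.0 -39.2 None -40
trFL -128.5 133.0 None 134
trFR -130.3 77.4 None 76
trBR 25.4 75.9 None 76
trBL 28.3 131.1 None 134
key -97.0 -97.0 None None
home [ 0.74990846 -0.12269368]
```

>>> {"fn": "move_arm", "kwargs": {
  "targets": [
    [-0.3,0.4,-3.2,0,0,0,8.7],
    [-0.3,0.4,-3.2,0,0,0,8.7],
    [-0.3,0.4,-3.2,0,0,0,8.7],
    [-0.3,0.4,-3.2,0,0,0,8.7],
    [-0.3,0.4,-3.2,0,0,0,8.7],
    [-0.3,0.4,-3.2,0,0,0,8.7],
    [-0.3,0.4,-3.2,0,0,0,8.7],
    [-0.3,0.4,-3.2,0,0,0,8.7],
    [-0.3,0.4,-3.2,0,0,0,8.7],
    [-0.3,0.4,-3.2,0,0,0,8.7],
    [-0.3,0.4,-3.2,0,0,0,8.7],
    [-0.3,0.4,-3.2,0,0,0,8.7],
    [-0.3,0.4,-3.2,0,0,0,8.7],
    [-0.3,0.4,-3.2,0,0,0,8.7],
    [0,0,0,0,-7.7,0,8.7],
    [0,0,0,0,-7.7,0,8.7],
    [0,0,0,0,-7.7,0,8.7],
    [0,0,0,0,-7.7,0,8.7],
    [0,0,0,0,-7.7,0,8.7],
    [0,0,0,0,-7.7,0,8.7]
  ]
}}

```text
clock: 4.5
ee_pos: [0.4378, 0.2909, 0.2668]
eef_rot: [0.367, -0.604, 0.605, -0.367]
wrist_force: [-0.1, 0.1, -0.7]
grip_width: 0.0871
```

>>> {"fn": "move_arm", "kwargs": {
  "targets": [
    [0,1,0,0,0,0,8.7],
    [0,0,0,0,0,0,8.7]
  ]
}}

```text
clock: 4.7
ee_pos: [0.4376, 0.2905, 0.2553]
eef_rot: [0.365, -0.606, 0.606, -0.364]
wrist_force: [-0.1, -1.1, -0.7]
grip_width: 0.0873
```

```bash
python3 - <<'E'
from h import *
import pickle
s=env.state(); c=read_camera("wrist"); cv2.imwrite("pics/w2.png",c["frame"]); pickle.dump((c,s),open("w2.pkl","wb")); print(s["ee_pos"],R.from_quat(s["eef_rot"]).as_matrix().round(3))
E
```

```text
[0.43763709 0.29053995 0.25527792] [[-0.469 -0.001  0.883]
 [-0.883 -0.002 -0.469]
 [ 0.002 -1.    -0.   ]]
```

View pics/w2.png

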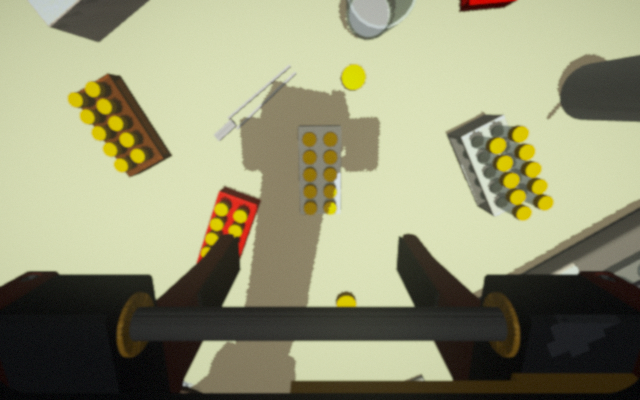

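```bash
python3 - <<'E'
from h import *
import pickle
c,s=pickle.load(open("w2.pkl","rb")); x0,y0=285,112
im=c["frame"][y0:228,x0:362]; im=cv2.resize(im,None,fx=5,fy=5,interpolation=cv2.INTER_CUBIC)
cv2.imwrite("pics/w2c.png",im)
h=cv2.cvtColor(im,cv2.COLOR_BGR2HSV); m=cv2.inRange(h,(15,150,60),(34,255,255)); m=cv2.morphologyEx(m,cv2.MORPH_OPEN,np.ones((9,9)))
n,l,st,ce=cv2.connectedComponentsWithStats(m)
P=[]
for i in range(1,n):
    if st[i][4]>300:
        bx=st[i]; P.append(ce[i]); print(ce[i].round(0),st[i])
A=np.array([onz(c,(p[0]+.5)/5-.5+x0,(p[1]+.5)/5-.5+y0,.048,s)[:2] for p in P]); m0=A.mean(0)
w,v=np.linalg.eigh(np.cov((A-m0).T)); print(m0,np.degrees(np.arctan2(v[1,1],v[0,1])),"pitch std",np.sqrt(w*9/10))
E
```

```text
[122. 137.] [  89  103   66   69 3704]
[227. 136.] [ 193  102   68   70 3720]
[123. 227.] [  91  193   66   69 3628]
[226. 226.] [ 194  192   66   69 3650]
[124. 313.] [  92  279   65   69 3567]
[225. 312.] [ 194  278   62   70 3425]
[126. 397.] [  94  363   64   70 3556]
[225. 397.] [ 194  363   63   70 3402]
[225. 478.] [ 195  445   61   67 3284]
[127. 480.] [  96  446   62   68 3426]
[0.44124398 0.29341693] 62.350596344068606 pitch std [0.01184085 0.02871057]
```

View pics/w2c.png

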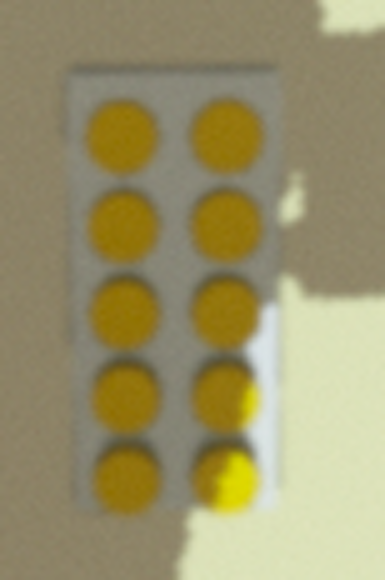

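Of the light-grey racks in this view, (320,170) has a low frame with caps close above it, and (505,165) is the tall one seen leaning outward by perspective. The enlarged crop confirms the target: light grey, 2×5 caps, and a position that agrees with the top camera within 1 mm. Approaching it now.

>>> {"fn": "move_arm", "kwargs": {
  "targets": [
    [-0.2,1.0,0.1,0,-0.3,0,8.78],
    [-0.2,2.2,0.1,0,0,0,8.78],
    [0,2.2,0,0,0,0,8.78],
    [0,2.2,0,0,0,0,8.78],
    [0,2.2,0,0,0,0,8.78],
    [0,2.2,0,0,0,0,8.78],
    [0,2.2,0,0,0,0,8.78],
    [0,2.2,0,0,0,0,8.78],
    [0,2.2,0,0,0,0,8.78],
    [0,2.2,0,0,0,0,8.78],
    [0,2.2,0,0,0,0,8.78],
    [0,2.2,0,0,0,0,8.78],
    [0,0,0,0,0,0,8.78],
    [0,0,0,0,0,0,8.78]
  ]
}}

```text
clock: 6.15
ee_pos: [0.4414, 0.2946, 0.0045]
eef_rot: [-0.368, 0.604, -0.604, 0.367]
wrist_force: [-1.2, -0.9, 0.7]
grip_width: 0.0877
```

```bash
python3 - <<'E'
from h import *
s=env.state(); c=read_camera("wrist"); cv2.imwrite("pics/w3.png",c["frame"]); print(s["ee_pos"],R.from_quat(s["eef_rot"]).as_matrix().round(4))
E
```

```text
[0.44138504 0.29461186 0.00447388] [[-4.605e-01 -1.100e-03  8.877e-01]
 [-8.877e-01 -5.000e-04 -4.605e-01]
 [ 9.000e-04 -1.000e+00 -7.000e-04]]
```

View pics/w3.png

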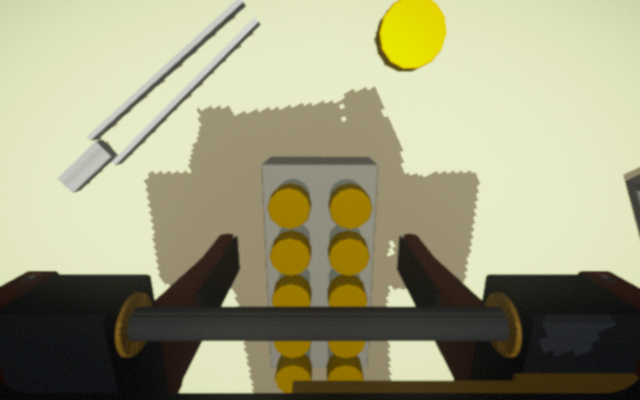

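The fingers straddle the rack frame, and the rack is centred near column 320. Closing the gripper.

>>> {"fn": "move_arm", "kwargs": {
  "targets": [
    [0,0.1,0,0,0,0,6.0],
    [0,0,0,0,0,0,4.8],
    [0,0,0,0,0,0,4.8],
    [0,0,0,0,0,0,4.8],
    [0,0,0,0,0,0,4.8],
    [0,0,0,0,0,0,4.8],
    [0,0,0,0,0,0,4.8],
    [0,0,0,0,0,0,4.8]
  ],
  "newtons": 18
}}

```text
clock: 7.0
ee_pos: [0.442, 0.2945, 0.0038]
eef_rot: [0.367, -0.604, 0.604, -0.367]
wrist_force: [0.0, -0.4, 4.5]
grip_width: 0.0518
```

>>> {"fn": "move_arm", "kwargs": {
  "targets": [
    [0,-0.5,0,0,0,0,4.8],
    [0,-1.0,0,0,0,0,4.8],
    [0,-2.0,0,0,0,0,4.8],
    [0,-2.0,0,0,0,0,4.8],
    [0,-2.0,0,0,0,0,4.8],
    [0,-2.0,0,0,7.9,0,4.8],
    [0,-2.0,0,0,7.9,0,4.8],
    [0,-2.0,0,0,7.9,0,4.8],
    [0,-2.0,0,0,7.9,0,4.8],
    [0,-2.0,0,0,7.9,0,4.8],
    [0,-1.0,0,0,7.9,0,4.8],
    [0,0,0,0,7.9,0,4.8],
    [0,0,0,0,0,0,4.8]
  ]
}}

```text
clock: 8.3
ee_pos: [0.4417, 0.2947, 0.1895]
eef_rot: [-0.044, 0.706, -0.706, 0.045]
wrist_force: [-1.0, 0.5, -2.1]
grip_width: 0.0516
```

```bash
python3 - <<'E'
from h import *
s=env.state(); c=read_camera("wrist"); cv2.imwrite("pics/w4.png",c["frame"]); print(s["ee_pos"],s["grip_width"],s["wrist_force"]); M=R.from_quat(s["eef_rot"]).as_matrix(); print(M.round(4), np.degrees(np.arctan2(M[1,2],M[0,2])))
# target
a=np.radians(7.2); q=np.array([.6746,-.1331])+(-.080)*np.array([np.cos(a),np.sin(a)])
d=M.T@(np.append(q,.15)-s["ee_pos"]); print(q,d*100)
E
```

```text
[0.44170838 0.29466573 0.18954108] 0.051564708624380194 [-1.01524302  0.51287574 -2.13379624]
[[-9.921e-01  1.000e-03  1.253e-01]
 [-1.253e-01  3.000e-04 -9.921e-01]
 [-1.000e-03 -1.000e+00 -2.000e-04]] -82.80065541509856
[ 0.59523082 -0.14312666] [-9.74067517  3.95433636 45.35890829]
```

View pics/w4.png

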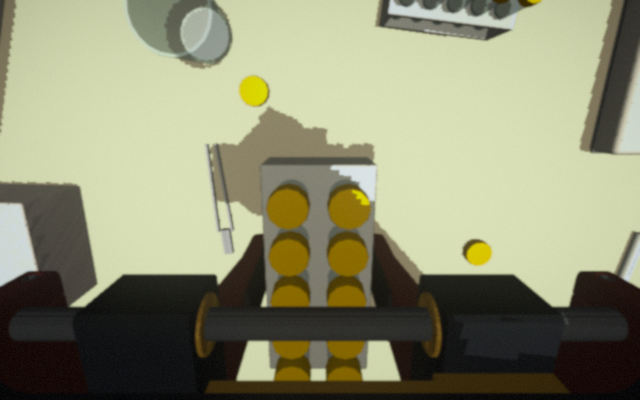

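>>> {"fn": "move_arm", "kwargs": {
  "targets": [
    [-0.3,0,1.4,0,0,0,4.8],
    [-0.6,0,2.8,0,0,0,4.8],
    [-0.6,0,2.8,0,0,0,4.8],
    [-0.6,0,2.8,0,0,0,4.8],
    [-0.6,0,2.8,0,0,0,4.8],
    [-0.6,0,2.8,0,0,0,4.8],
    [-0.6,0,2.8,0,0,0,4.8],
    [-0.6,0,2.8,0,0,0,4.8],
    [-0.6,0,2.8,0,0,0,4.8],
    [-0.6,0,2.8,0,0,0,4.8],
    [-0.6,0,2.8,0,0,0,4.8],
    [-0.6,0,2.8,0,0,0,4.8],
    [-0.6,0,2.8,0,0,0,4.8],
    [-0.6,0,2.8,0,0,0,4.8],
    [-0.6,0,2.8,0,0,0,4.8],
    [-0.6,0,2.8,0,0,0,4.8],
    [-0.3,0,2.0,0,0,0,4.8],
    [0,0,0,0,0,0,4.8],
    [0,0,0,0,0,0,4.8]
  ]
}}

```text
clock: 10.25
ee_pos: [0.5939, -0.1444, 0.188]
eef_rot: [-0.046, 0.706, -0.705, 0.045]
wrist_force: [-0.0, 0.0, -1.3]
grip_width: 0.0522
```

```bash
python3 - <<'E'
from h import *
import pickle
s=env.state(); c=read_camera("wrist"); cv2.imwrite("pics/w5.png",c["frame"]); pickle.dump((c,s),open("w5.pkl","wb")); print(s["ee_pos"],s["clock"])
im=c["frame"][0:280,130:530]; im=cv2.resize(im,None,fx=2,fy=2,interpolation=cv2.INTER_CUBIC)
cl=cv2.createCLAHE(3,(4,4)); lab=cv2.cvtColor(im,cv2.COLOR_BGR2LAB); lab[...,0]=cl.apply(lab[...,0]); cv2.imwrite("pics/w5c.png",cv2.cvtColor(lab,cv2.COLOR_LAB2BGR))
E
```

```text
[ 0.59389022 -0.1444051   0.18795585] 10.25
```

View pics/w5c.png

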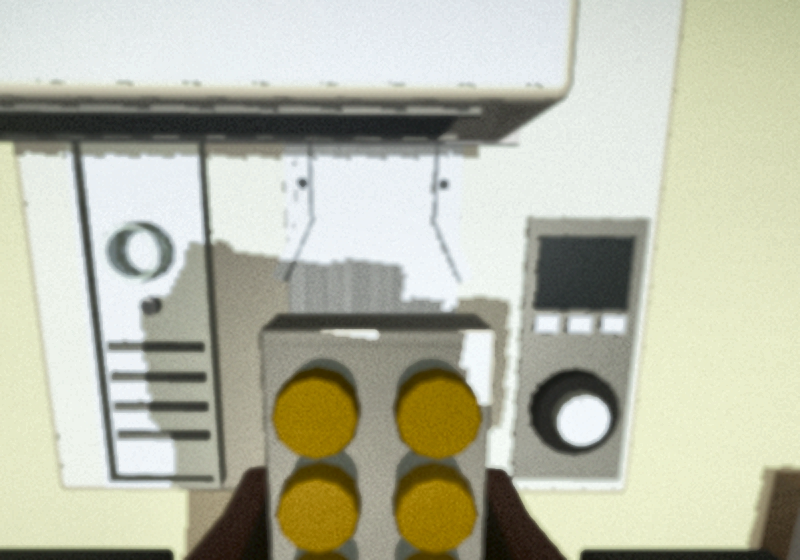

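```bash
python3 - <<'E'
from h import *
import pickle
c,s=pickle.load(open("w5.pkl","rb"))
f=lambda u,v,z: onz(c,130+(u+.5)/2-.5,(v+.5)/2-.5,z,s)[:2]
P={k:f(*v) for k,v in dict(rL0=(309,148,.05),knL=(313,217,.05),rR0=(439,148,.05),knR=(433,218,.05),flL=(287,278,.05),flR=(460,281,.05),FL=(62,487,.04),FR=(625,489,.04),panBR=(648,218,.045),panFR=(615,478,.045),key=(583,420,.062),trBR=(203,150,.052),trFR=(223,482,.052),trBL=(75,145,.052),trFL=(112,480,.052)).items()}
for k,v in P.items(): print(k,v.round(4))
an=lambda a,b: np.degrees(np.arctan2(*(P[b]-P[a])[::-1]))
print("front",an("FR","FL")-90,"trR",an("trFR","trBR"),"trL",an("trFL","trBL"),"kn",an("knR","knL")-90,"fl",an("flR","flL")-90,"pan",an("panFR","panBR"))
print("gaps",[np.linalg.norm(P[a]-P[b]) for a,b in (("rL0","rR0"),("knL","knR"),("flL","flR"),("FL","FR"))])
a=np.radians(7.2); e=np.array([np.cos(a),np.sin(a)]); n=np.array([-e[1],e[0]])
for t in ("knL","knR"),("flL","flR"),("rL0","rR0"): m=(P[t[0]]+P[t[1]])/2; print(t,m, "rel tcp along/across",(m-s["ee_pos"][:2])@e,(m-s["ee_pos"][:2])@n)
z0=s["ee_pos"][2]-.0038
rc=[f(262,330,z0+.026),f(492,330,z0+.026)]; m=sum(rc)/2-s["ee_pos"][:2]; print("rack front",m@e,m@n,np.linalg.norm(rc[0]-rc[1]), np.degrees(np.arctan2(*(rc[0]-rc[1])[::-1]))-90)
M=R.from_quat(s["eef_rot"]).as_matrix(); print(np.degrees(np.arctan2(M[1,2],M[0,2]))+90)
E
```

```text
rL0 [ 0.6958 -0.101 ]
knL [ 0.6672 -0.1057]
rR0 [ 0.703  -0.1574]
knR [ 0.6736 -0.1592]
flL [ 0.6388 -0.0965]
flR [ 0.6476 -0.1758]
FL [0.5157 0.0119]
FR [ 0.552  -0.2802]
panBR [ 0.6862 -0.2572]
panFR [ 0.5592 -0.2714]
key [ 0.5921 -0.2421]
trBR [ 0.689  -0.0556]
trFR [ 0.5346 -0.0738]
trBL [ 6.839e-01 -4.000e-04]
trFL [ 0.5286 -0.0186]
front 7.09185444591931 trR 6.739884436245019 trL 6.697019151320476 kn 6.8342970086786465 fl 6.318198134766263 pan 6.3734420770788764
gaps [np.float64(0.05685606760389759), np.float64(0.053980988187409144), np.float64(0.07986304527673535), np.float64(0.29438945586381543)]
('knL', 'knR') [ 0.67041663 -0.13244974] rel tcp along/across 0.07742138214397151 0.0022697905379485375
('flL', 'flR') [ 0.64320274 -0.1361427 ] rel tcp along/across 0.0499592241039988 0.002016754977684294
('rL0', 'rR0') [ 0.69940949 -0.12921704] rel tcp along/across 0.10659078444924976 0.001843229959569561
rack front 0.05242274712491764 0.0004572038210066174 0.05058203245680815 7.299876975353669
7.30843734143626
```

>>> {"fn": "move_arm", "kwargs": {
  "targets": [
    [-0.4,0.5,-0.12,0,0.5,0,4.8],
    [-0.4,1.5,-0.12,0,0,0,4.8],
    [0,2,0,0,0,0,4.8],
    [0,2,0,0,0,0,4.8],
    [0,2,0,0,0,0,4.8],
    [0,2,0,0,0,0,4.8],
    [0,1.0,0,0,0,0,4.8],
    [0,0.6,0,0,0,0,4.8],
    [0,0.5,0,0,0,0,4.8],
    [0,0.4,0,0,0,0,4.8],
    [0,0,0,0,0,0,4.8],
    [0,0,0,0,0,0,4.8]
  ]
}}

```text
clock: 11.5
ee_pos: [0.6027, -0.1404, 0.0642]
eef_rot: [0.042, -0.706, 0.706, -0.042]
wrist_force: [0.5, 0.6, -2.0]
grip_width: 0.0517
```

```bash
python3 - <<'E'
from h import *
import pickle
s=env.state(); c=read_camera("wrist"); cv2.imwrite("pics/w6.png",c["frame"]); pickle.dump((c,s),open("w6.pkl","wb"))
M=R.from_quat(s["eef_rot"]).as_matrix(); print(s["ee_pos"],np.degrees(np.arctan2(M[1,2],M[0,2]))+90,M[2],s["wrist_force"])
a=np.radians(6.8); e=np.array([np.cos(a),np.sin(a)]); n=np.array([-e[1],e[0]]); d=s["ee_pos"][:2]-[.675,-.132]; print(d@e,d@n)
E
```

```text
[ 0.60268451 -0.14039479  0.06419582] 6.784035832929902 [-7.99564741e-04 -9.99999616e-01  3.58932199e-04] [ 0.45328752  0.6048734  -1.98791033]
-0.07280076027694862 0.0002267049563624604
```

View pics/w6.png

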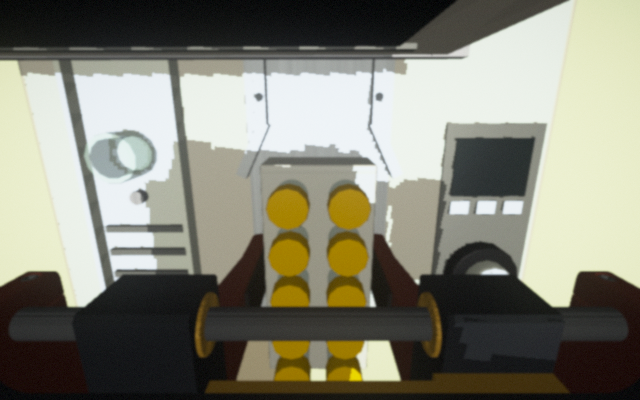

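>>> {"fn": "move_arm", "kwargs": {
  "targets": [
    [0,0.5,0,0,0,0,4.8],
    [0,0.4,0,0,0,0,4.8],
    [0,0.3,0,0,0,0,4.8],
    [0,0.2,0,0,0,0,4.8],
    [0,0.1,0,0,0,0,4.8],
    [0,0,0,0,0,0,4.8]
  ]
}}

```text
clock: 12.15
ee_pos: [0.6023, -0.1403, 0.0484]
eef_rot: [-0.042, 0.706, -0.706, 0.042]
wrist_force: [0.9, 0.3, -1.6]
grip_width: 0.0519
```

>>> {"fn": "move_arm", "kwargs": {
  "targets": [
    [0,0.05,0,0,0,0,4.8],
    [0,0,0,0,0,0,4.8]
  ]
}}

```text
clock: 12.35
ee_pos: [0.6024, -0.1403, 0.0482]
eef_rot: [0.042, -0.706, 0.706, -0.042]
wrist_force: [0.1, -0.7, -2.0]
grip_width: 0.0519
```

>>> {"fn": "move_arm", "kwargs": {
  "targets": [
    [0,0.05,0,0,0,0,4.8],
    [0,0,0,0,0,0,4.8]
  ]
}}

```text
clock: 12.55
ee_pos: [0.6025, -0.1403, 0.0479]
eef_rot: [0.042, -0.706, 0.706, -0.042]
wrist_force: [-0.7, -0.3, 0.1]
grip_width: 0.0517
```

>>> {"fn": "move_arm", "kwargs": {
  "targets": [
    [0,0.04,0,0,0,0,4.8],
    [0,0,0,0,0,0,5.6],
    [0,0,0,0,0,0,6.4],
    [0,0,0,0,0,0,7.2],
    [0,0,0,0,0,0,7.4],
    [0,0,0,0,0,0,7.4],
    [0,-1.0,0,0,0,0,7.4],
    [0,-2.0,0,0,0,0,7.4],
    [0,-2.0,0,0,0,0,7.4],
    [0,-2.0,0,0,0,0,7.4],
    [0,-2.0,0,0,0,0,7.4],
    [0,-2.0,0,0,0,0,7.4],
    [0,-1.0,0,0,0,0,7.4],
    [0,0,0,0,0,0,7.4]
  ]
}}

```text
clock: 13.95
ee_pos: [0.6033, -0.1404, 0.1691]
eef_rot: [0.041, -0.706, 0.706, -0.043]
wrist_force: [-0.0, -0.1, -0.4]
grip_width: 0.0741
```

```bash
python3 - <<'E'
from h import *
import pickle
s=env.state(); c=read_camera("wrist"); cv2.imwrite("pics/w7.png",c["frame"]); pickle.dump((c,s),open("w7.pkl","wb"))
M=R.from_quat(s["eef_rot"]).as_matrix(); print(s["ee_pos"],s["clock"])
E
```

```text
[ 0.60328993 -0.14038636  0.16914913] 13.95
```

View pics/w7.png

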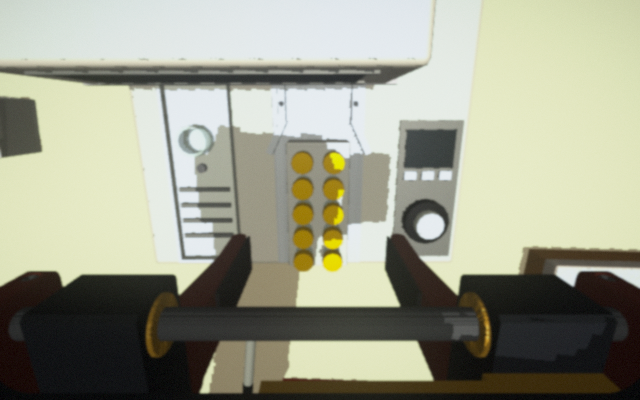

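>>> {"fn": "move_arm", "kwargs": {
  "targets": [
    [2.3,0,0,0,0,0,5],
    [2.3,0,0,0,0,0,3],
    [2.3,0,0,0,0,0,1],
    [2.3,0,0,0,0,0,1],
    [0,0,0,0,0,8,1],
    [0,0,0,0,0,8,1],
    [0,0,0,0,0,8,1],
    [0,0,0,0,0,8,1],
    [0,0,0,0,0,8,1],
    [0,0,0,0,0,0,1],
    [0,0,0,0,0,0,1]
  ]
}}

```text
clock: 15.1
ee_pos: [0.5137, -0.1437, 0.1642]
eef_rot: [0.162, 0.697, -0.654, 0.247]
wrist_force: [0.5, 0.0, 0.9]
grip_width: 0.01
```

```bash
cat >> h.py <<'E'
def lane(s):
    a=np.radians(6.8); e=np.array([np.cos(a),np.sin(a)]); n=np.array([-e[1],e[0]]); d=s["ee_pos"][:2]-[.675,-.132]
    M=R.from_quat(s["eef_rot"]).as_matrix()
    print("lane x,y mm",round(d@e*1000,1),round(d@n*1000,1),"z",round(s["ee_pos"][2]*1000,1),"yaw",np.degrees(np.arctan2(M[1,2],M[0,2])).round(2)+90,"tilt",np.degrees(np.arccos(-M[2,1])).round(2),"roll",M[2,2].round(4),"clock",s["clock"],"F",s["wrist_force"].round(1),"grip",s["grip_width"].round(4))
    return e,n,M
E
python3 - <<'E'
from h import *
import pickle
s=env.state(); e,n,M=lane(s); print(s["joints"].round(3))
for k in ("wrist","side"):
    c=read_camera(k); cv2.imwrite(f"pics/{k}8.png",c["frame"]); pickle.dump((c,s),open(f"{k}8.pkl","wb"))
E
```

```text
Traceback (most recent call last):
  File "h.py", line 19, in lane
    print("lane x,y mm",round(d@e*1000,1),round(d@n*1000,1),"z",round(s["ee_pos"][2]*1000,1),"yaw",np.degrees(np.arctan2(M[1,2],M[0,2])).round(2)+90,"tilt",np.degrees(np.arccos(-M[2,1])).round(2),"roll",M[2,2].round(4),"clock",s["clock"],"F",s["wrist_force"].round(1),"grip",s["grip_width"].round(4))
                                                                                                                                                                                                                                                                                   ^^^^^^^^^^^^^^^^^^^^^
AttributeError: 'float' object has no attribute 'round'
```

```bash
sed -i 's/s\["grip_width"\].round(4)/round(float(s["grip_width"]),4)/' h.py
python3 - <<'E'
from h import *
import pickle
s=env.state(); e,n,M=lane(s); print(s["joints"].round(3))
for k in ("wrist","side"):
    c=read_camera(k); cv2.imwrite(f"pics/{k}8.png",c["frame"]); pickle.dump((c,s),open(f"{k}8.pkl","wb"))
E
```

```text
lane x,y mm -161.5 7.4 z 164.2 yaw 7.599999999999994 tilt 33.79 roll -0.0238 clock 15.1 F [0.5 0.  0.9] grip 0.01
[ 1.166  0.236 -0.867  2.274 -0.501  0.221 -0.622]
```

View pics/wrist8.png

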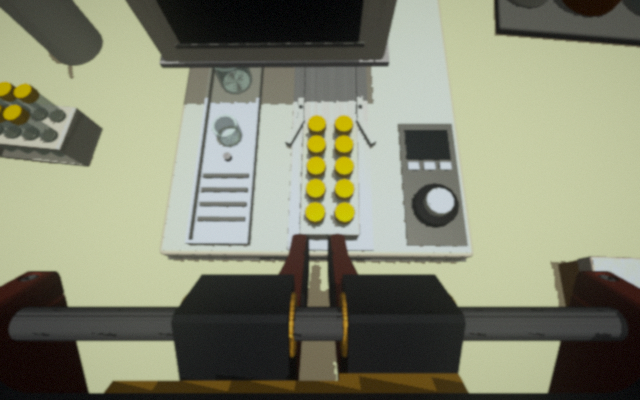

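View pics/side8.png

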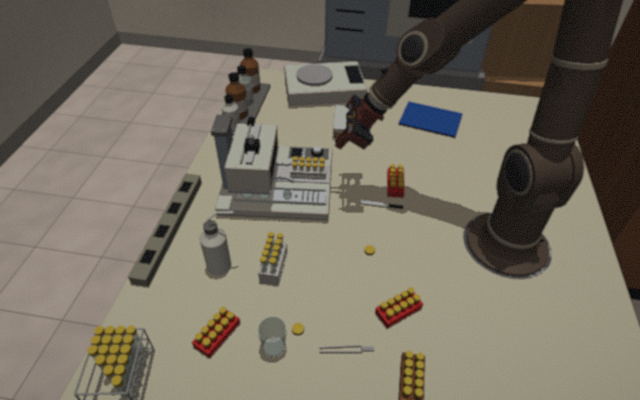

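>>> {"fn": "move_arm", "kwargs": {
  "targets": [
    [0.8,1.9,0.2,0,0,0,1],
    [0.8,1.9,0.2,0,0,0,1],
    [0.8,1.9,0.2,0,0,0,1],
    [0,0,0,0,0,0,1],
    [0,0,0,0,0,0,1]
  ]
}}

```text
clock: 15.7
ee_pos: [0.5255, -0.1413, 0.1225]
eef_rot: [0.159, 0.699, -0.65, 0.251]
wrist_force: [-0.1, 0.5, -0.0]
grip_width: 0.0103
```

```bash
python3 - <<'E'
from h import *
s=env.state(); e,n,M=lane(s); print(s["joints"].round(3))
E
```

```text
lane x,y mm -149.6 8.4 z 122.5 yaw 8.290000000000006 tilt 33.94 roll -0.029 clock 15.7 F [-0.1  0.5 -0. ] grip 0.0103
[ 0.957  0.312 -0.668  2.297 -0.914  0.132 -0.19 ]
```

```bash
cat >> h.py <<'E'
def go(lx,ly,z,t,yaw=6.8,s=None):
    s=s or env.state(); M=R.from_quat(s["eef_rot"]).as_matrix()
    a=np.radians(6.8); e=np.array([np.cos(a),np.sin(a),0]); n=np.array([-e[1],e[0],0])
    b=np.radians(yaw); e2=np.array([np.cos(b),np.sin(b),0]); n2=np.array([-e2[1],e2[0],0]); t=np.radians(t)
    y=e2*np.sin(t)+np.array([0,0,-np.cos(t)]); Z=-n2; X=np.cross(y,Z); T=np.column_stack([X,y,Z])
    p=np.array([.675,-.132,0])+lx/1000*e+ly/1000*n; p[2]=z/1000
    print("turn deg (now axes)",np.degrees(R.from_matrix(M.T@T).as_rotvec()).round(2),"then shift cm",(T.T@(p-s["ee_pos"])*100).round(2),"| shift first",(M.T@(p-s["ee_pos"])*100).round(2))
E
python3 -c "
from h import *
go(-152,0,110,20)"
```

```text
turn deg (now axes) [  2.16   0.57 -13.88] then shift cm [0.65 1.09 0.84] | shift first [0.9  0.87 0.87]
```

>>> {"fn": "move_arm", "kwargs": {
  "targets": [
    [0,0,0,1,0.3,-7,1],
    [0,0,0,1,0.3,-7,1],
    [0.65,1.1,0.8,0,0,0,1],
    [0,0,0,0,0,0,1],
    [0,0,0,0,0,0,1]
  ]
}}

```text
clock: 16.2
ee_pos: [0.5258, -0.1468, 0.1011]
eef_rot: [0.13, 0.707, -0.659, 0.222]
wrist_force: [-0.4, 0.4, -0.3]
grip_width: 0.0102
```

```bash
python3 - <<'E'
from h import *
s=env.state(); e,n,M=lane(s); print(s["joints"].round(3)); go(-152,0,75,20)
E
```

```text
lane x,y mm -149.9 3.0 z 101.1 yaw 8.219999999999999 tilt 29.11 roll -0.0329 clock 16.2 F [-0.4  0.4 -0.3] grip 0.0102
[ 0.675  0.313 -0.372  2.263 -0.784  0.205 -0.35 ]
turn deg (now axes) [ 2.3   0.51 -9.03] then shift cm [1.09 2.38 0.3 ] | shift first [1.45 2.17 0.38]
```

>>> {"fn": "move_arm", "kwargs": {
  "targets": [
    [0,0,0,0,0,-4,1],
    [0,0,0,0,0,0,1],
    [0,0,0,0,0,0,1],
    [0,0,0,0,0,0,1]
  ]
}}

```text
clock: 16.6
ee_pos: [0.5257, -0.1469, 0.1002]
eef_rot: [0.112, 0.71, -0.664, 0.205]
wrist_force: [0.3, -0.0, -0.7]
grip_width: 0.0097
```

```bash
python3 - <<'E'
from h import *
s=env.state(); e,n,M=lane(s); print(s["joints"].round(3)); go(-152,0,75,20)
E
```

```text
lane x,y mm -150.1 2.9 z 100.2 yaw 8.219999999999999 tilt 26.22 roll -0.0346 clock 16.6 F [ 0.3 -0.  -0.7] grip 0.0097
[ 0.512  0.3   -0.204  2.237 -0.682  0.272 -0.477]
turn deg (now axes) [ 2.38  0.53 -6.13] then shift cm [1.04 2.3  0.29] | shift first [1.29 2.16 0.37]
```

>>> {"fn": "move_arm", "kwargs": {
  "targets": [
    [0,0,0,2.4,0.5,-6.1,1],
    [0.5,1.15,0.15,0,0,0,1],
    [0.5,1.15,0.15,0,0,0,1],
    [0,0,0,0,0,0,1],
    [0,0,0,0,0,0,1]
  ]
}}

```text
clock: 17.1
ee_pos: [0.5256, -0.1481, 0.0731]
eef_rot: [0.094, 0.709, -0.675, 0.183]
wrist_force: [-0.3, 0.3, 0.5]
grip_width: 0.0103
```

```bash
python3 - <<'E'
from h import *
s=env.state(); e,n,M=lane(s); print(s["joints"].round(3)); go(-152,0,54,20)
E
```

```text
lane x,y mm -150.3 1.7 z 73.1 yaw 7.579999999999998 tilt 22.75 roll -0.0231 clock 17.1 F [-0.3  0.3  0.5] grip 0.0103
[ 0.397  0.349 -0.106  2.223 -0.601  0.262 -0.581]
turn deg (now axes) [ 1.52  0.24 -2.71] then shift cm [0.82 1.74 0.17] | shift first [0.9  1.69 0.21]
```

>>> {"fn": "move_arm", "kwargs": {
  "targets": [
    [0,0,0,1.5,0.2,-2.7,1],
    [0.4,0.85,0.1,0,0,0,1],
    [0.4,0.85,0.1,0,0,0,1],
    [0,0,0,0,0,0,1],
    [0,0,0,0,0,0,1]
  ]
}}

```text
clock: 17.6
ee_pos: [0.5238, -0.1508, 0.0539]
eef_rot: [0.081, 0.703, -0.688, 0.164]
wrist_force: [0.2, 0.3, 0.1]
grip_width: 0.0103
```

```bash
python3 - <<'E'
from h import *
import pickle
s=env.state(); e,n,M=lane(s); print(s["joints"].round(3)); go(-110,0,54,22)
c=read_camera("wrist"); cv2.imwrite(f"pics/w9.png",c["frame"]); pickle.dump((c,s),open(f"w9.pkl","wb"))
E
```

```text
lane x,y mm -152.4 -0.7 z 53.9 yaw 6.819999999999993 tilt 19.99 roll -0.0002 clock 17.6 F [0.2 0.3 0.1] grip 0.0103
[ 0.289  0.382 -0.011  2.218 -0.539  0.253 -0.67 ]
turn deg (now axes) [0.02 0.01 2.01] then shift cm [-3.93  1.58 -0.07] | shift first [-3.98  1.44 -0.07]
```

View pics/w9.png

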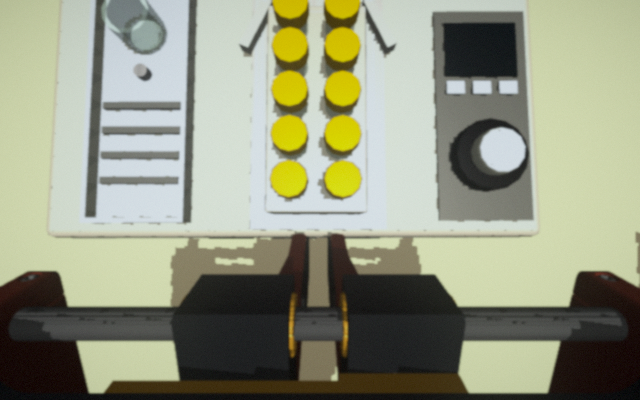

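>>> {"fn": "move_arm", "kwargs": {
  "targets": [
    [-0.94,0.34,-0.07,0,0,0,1],
    [-0.94,0.34,0,0,0,0,1],
    [-0.94,0.34,0,0,0,0,1],
    [-0.94,0.34,0,0,0,0,1],
    [-0.94,0.34,0,0,0,0,1],
    [-0.94,0.34,0,0,0,0,1],
    [0,0,0,0,0,0,1]
  ]
}}

```text
clock: 18.35
ee_pos: [0.5862, -0.1411, 0.0549]
eef_rot: [0.08, 0.702, -0.688, 0.166]
wrist_force: [0.3, -0.0, -0.1]
grip_width: 0.0101
```

```bash
python3 - <<'E'
from h import *
import pickle
s=env.state(); e,n,M=lane(s); print(s["joints"].round(3)); go(-50,0,54,30)
c=read_camera("wrist"); cv2.imwrite(f"pics/w10.png",c["frame"]); pickle.dump((c,s),open(f"w10.pkl","wb"))
E
```

```text
lane x,y mm -89.3 1.5 z 54.9 yaw 7.040000000000006 tilt 20.1 roll 0.0017 clock 18.35 F [ 0.3 -0.  -0.1] grip 0.0101
[ 0.172  0.447  0.065  2.096 -0.504  0.303 -0.76 ]
turn deg (now axes) [0.01 0.26 9.9 ] then shift cm [-3.36  2.04  0.15] | shift first [-3.66  1.43  0.17]
```

View pics/w10.png

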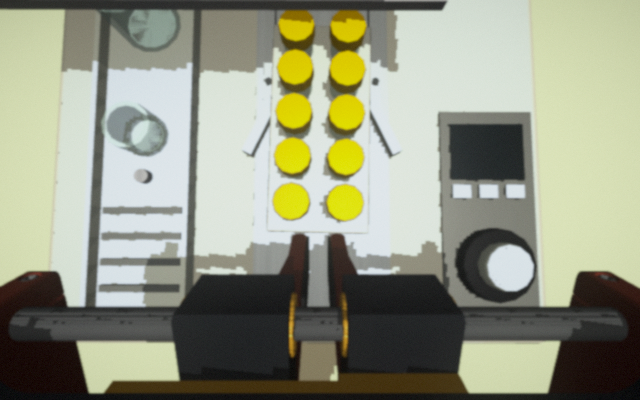

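>>> {"fn": "move_arm", "kwargs": {
  "targets": [
    [0,0,0.07,0,0.1,3.3,1],
    [0,0,0.07,0,0.1,3.3,1],
    [0,0,0,0,0,3.3,1],
    [0,0,0,0,0,0,1],
    [-0.87,0.5,0,0,0,0,1],
    [-0.87,0.5,0,0,0,0,1],
    [-0.87,0.5,0,0,0,0,1],
    [-0.87,0.5,0,0,0,0,1],
    [0,0,0,0,0,0,1],
    [0,0,0,0,0,0,1]
  ]
}}

```text
clock: 19.4
ee_pos: [0.6261, -0.1388, 0.0584]
eef_rot: [0.129, 0.698, -0.672, 0.213]
wrist_force: [0.5, 0.6, -0.2]
grip_width: 0.01
```

```bash
python3 - <<'E'
from h import *
import pickle
s=env.state(); e,n,M=lane(s); print(s["joints"].round(3)); go(-20,0,54,36)
E
```

```text
lane x,y mm -49.4 -0.9 z 58.4 yaw 7.060000000000002 tilt 28.05 roll -0.0066 clock 19.4 F [ 0.5  0.6 -0.2] grip 0.01
[ 0.324  0.477 -0.105  2.101 -0.869  0.165 -0.374]
turn deg (now axes) [0.46 0.02 7.95] then shift cm [-2.12  2.09 -0.09] | shift first [-2.39  1.77 -0.08]
```

>>> {"fn": "move_arm", "kwargs": {
  "targets": [
    [0.19,0.35,-0.08,0,0,0,1],
    [-0.88,0.47,0,0.2,0,0,1],
    [-0.88,0.47,0,0.2,0,0,1],
    [-0.88,0.47,0,0,0,0,1],
    [0,0,0,0,0,0,1],
    [0,0,0,0,0,0,1]
  ]
}}

```text
clock: 20.0
ee_pos: [0.6553, -0.135, 0.0544]
eef_rot: [0.13, 0.695, -0.674, 0.212]
wrist_force: [0.8, 0.1, -0.3]
grip_width: 0.0096
```

```bash
python3 - <<'E'
from h import *
import pickle
s=env.state(); e,n,M=lane(s); print(s["joints"].round(3)); go(0,0,54,32)
c=read_camera("wrist"); cv2.imwrite(f"pics/w11.png",c["frame"]); pickle.dump((c,s),open(f"w11.pkl","wb"))
E
```

```text
lane x,y mm -19.9 -0.6 z 54.4 yaw 6.819999999999993 tilt 28.05 roll -0.0005 clock 20.0 F [ 0.8  0.1 -0.3] grip 0.0096
[ 0.242  0.511 -0.036  2.047 -0.866  0.181 -0.412]
turn deg (now axes) [0.04 0.   3.95] then shift cm [-1.67  1.09 -0.06] | shift first [-1.74  0.97 -0.06]
```

View pics/w11.png

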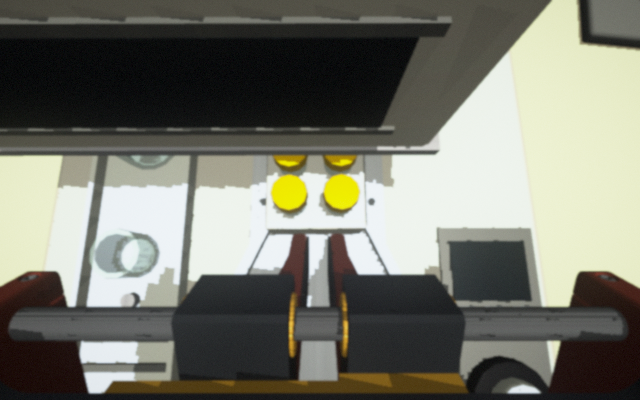

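>>> {"fn": "move_arm", "kwargs": {
  "targets": [
    [-0.88,0.47,0,0,0,0,1],
    [-0.88,0.47,0,0,0,0,1],
    [-0.44,0.24,0,0,0,0,1],
    [0,0,0,0,0,0,1],
    [0,0,0,0,0,0,1]
  ]
}}

```text
clock: 20.55
ee_pos: [0.6804, -0.132, 0.0545]
eef_rot: [0.13, 0.695, -0.675, 0.212]
wrist_force: [0.7, -0.1, 0.2]
grip_width: 0.0098
```

```bash
python3 - <<'E'
from h import *
import pickle
s=env.state(); e,n,M=lane(s); print(s["joints"].round(3)); go(12,0,54,28)
for k in ("wrist","side"):
    c=read_camera(k); cv2.imwrite(f"pics/{k}12.png",c["frame"]); pickle.dump((c,s),open(f"{k}12.pkl","wb"))
im=c["frame"][100:220,200:400]; cv2.imwrite("pics/side12c.png",cv2.resize(im,None,fx=4,fy=4,interpolation=cv2.INTER_CUBIC))
E
```

```text
lane x,y mm 5.4 -0.7 z 54.5 yaw 6.819999999999993 tilt 28.07 roll -0.0002 clock 20.55 F [ 0.7 -0.1  0.2] grip 0.0098
[ 0.183  0.538  0.02   1.994 -0.848  0.21  -0.455]
turn deg (now axes) [ 0.02  0.01 -0.07] then shift cm [-0.56  0.35 -0.07] | shift first [-0.56  0.35 -0.07]
```

View pics/wrist12.png

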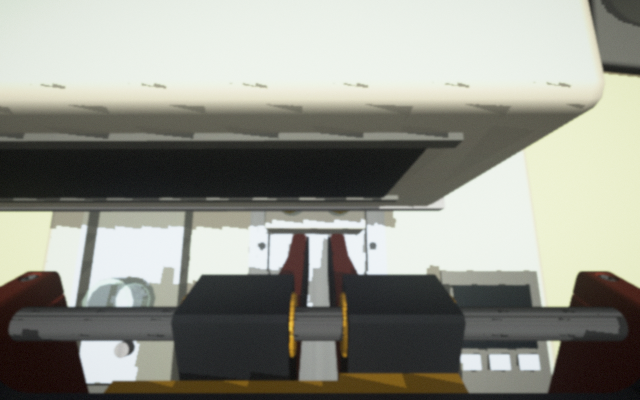

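View pics/side12c.png

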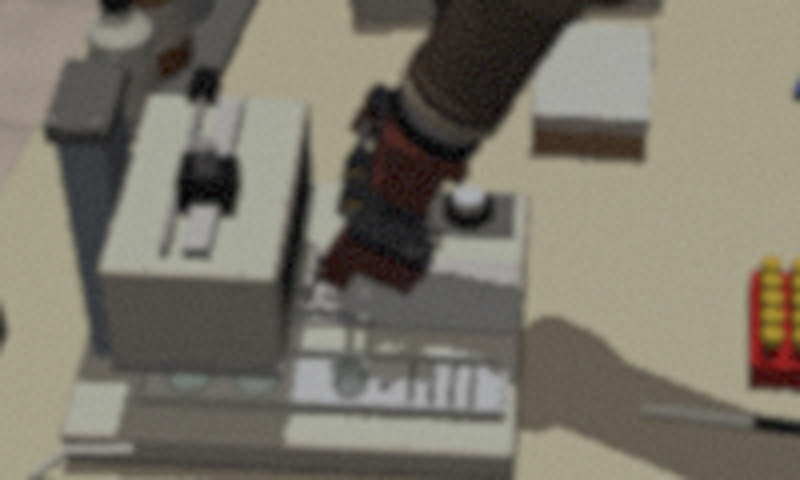

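```bash
python3 - <<'E'
from h import *
import pickle
c,s=pickle.load(open("wrist12.pkl","rb")); e,n,M=lane(s)
for nm,u,v,z in (("rackL",268,230.5,.07),("rackR",360,231,.07),("headL",180,210,.098),("headR",440,209,.098),("knobL",262,246,.052),("knobR",373,246,.052)):
    d=onz(c,u,v,z,s)[:2]-[.675,-.132]; print(nm,(d@e*1000).round(1),(d@n*1000).round(1))
E
```

```text
lane x,y mm 5.4 -0.7 z 54.5 yaw 6.819999999999993 tilt 28.07 roll -0.0002 clock 20.55 F [ 0.7 -0.1  0.2] grip 0.0098
rackL 15.9 25.3
rackR 15.6 -21.7
headL 21.1 59.0
headR 21.6 -52.6
knobL 9.4 31.2
knobR 9.4 -31.1
```

>>> {"fn": "move_arm", "kwargs": {
  "targets": [
    [-0.18,0.09,-0.03,0,0,0,1],
    [-0.18,0.09,-0.03,0,0,0,1],
    [0,0,0,0,0,0,1]
  ]
}}

```text
clock: 20.95
ee_pos: [0.6843, -0.1312, 0.0546]
eef_rot: [0.131, 0.695, -0.675, 0.212]
wrist_force: [-0.8, 1.5, 0.0]
grip_width: 0.0099
```

>>> {"fn": "move_arm", "kwargs": {
  "targets": [
    [-0.09,0.05,0,0,0,0,1],
    [0,0,0,0,0,0,1]
  ]
}}

```text
clock: 21.15
ee_pos: [0.6852, -0.1311, 0.0546]
eef_rot: [0.131, 0.695, -0.675, 0.212]
wrist_force: [-0.2, 0.2, 0.1]
grip_width: 0.0099
```

>>> {"fn": "move_arm", "kwargs": {
  "targets": [
    [-0.09,0.05,0,0,0,0,1],
    [0,0,0,0,0,0,1]
  ]
}}

```text
clock: 21.35
ee_pos: [0.6859, -0.1311, 0.0545]
eef_rot: [0.13, 0.695, -0.675, 0.212]
wrist_force: [-2.2, 0.2, 0.9]
grip_width: 0.01
```

>>> {"fn": "move_arm", "kwargs": {
  "targets": [
    [-0.09,0.05,0,0,0,0,1],
    [0,0,0,0,0,0,1]
  ]
}}

```text
clock: 21.55
ee_pos: [0.6863, -0.1311, 0.0543]
eef_rot: [0.13, 0.695, -0.675, 0.211]
wrist_force: [-7.8, -0.2, 5.4]
grip_width: 0.0103
```

>>> {"fn": "move_arm", "kwargs": {
  "targets": [
    [-0.09,0.05,0,0,0,0,1],
    [0,0,0,0,0,0,1]
  ]
}}

```text
clock: 21.75
ee_pos: [0.6865, -0.1311, 0.0541]
eef_rot: [0.13, 0.696, -0.674, 0.211]
wrist_force: [-11.5, -0.1, 7.6]
grip_width: 0.0099
```

```bash
python3 - <<'E'
from h import *
import pickle
s=env.state(); e,n,M=lane(s)
c=read_camera("wrist"); cv2.imwrite(f"pics/w13.png",cv2.resize(c["frame"][150:280,160:480],None,fx=2.4,fy=2.4,interpolation=cv2.INTER_CUBIC)); pickle.dump((c,s),open(f"w13.pkl","wb"))
E
```

```text
lane x,y mm 11.5 -0.5 z 54.1 yaw 6.760000000000005 tilt 27.94 roll -0.0013 clock 21.75 F [-11.5  -0.1   7.6] grip 0.0099
```

View pics/w13.png

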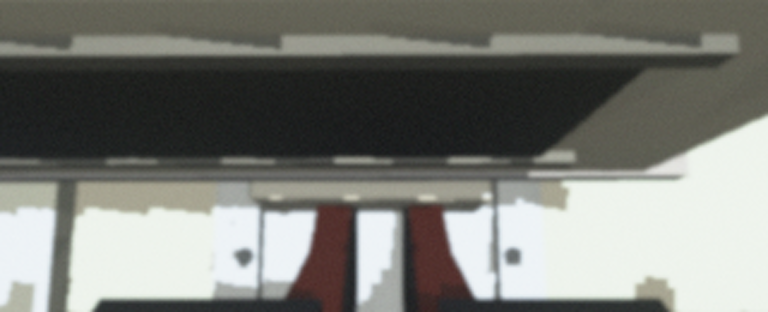

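>>> {"fn": "move_arm", "kwargs": {
  "targets": [
    [0.18,-0.09,0,0,0,0,1],
    [0.18,-0.09,0,0,0,0,1],
    [0.44,-0.24,0,0,0,0,1],
    [0.88,-0.47,0,0,0,0,0.6],
    [1.32,-0.7,0,0,0,0,0.3],
    [1.76,-0.94,0,0,0,0,0],
    [1.76,-0.94,0,0,0,0,0],
    [0,0,0,0,0,0,0],
    [0,0,0,0,0,0,0]
  ]
}}

```text
clock: 22.7
ee_pos: [0.615, -0.1401, 0.0549]
eef_rot: [0.131, 0.695, -0.675, 0.212]
wrist_force: [1.3, -0.4, 0.2]
grip_width: 0.0005
```

```bash
python3 - <<'E'
from h import *
import pickle
s=env.state(); e,n,M=lane(s); print(s["joints"].round(2)); go(-95,-99,110,0)
c=read_camera("wrist"); cv2.imwrite(f"pics/w14.png",c["frame"]); pickle.dump((c,s),open(f"w14.pkl","wb"))
cv2.imwrite(f"pics/w14c.png",cv2.resize(c["frame"][100:280,180:440],None,fx=3,fy=3,interpolation=cv2.INTER_CUBIC))
E
```

```text
lane x,y mm -60.6 -0.9 z 54.9 yaw 6.719999999999999 tilt 28.1 roll -0.0003 clock 22.7 F [ 1.3 -0.4  0.2] grip 0.0005
[ 0.34  0.47 -0.12  2.13 -0.94  0.14 -0.3 ]
turn deg (now axes) [ -0.    -0.08 -28.1 ] then shift cm [ 3.44 -5.51  9.81] | shift first [ 0.43 -6.48  9.81]
```

View pics/w14c.png

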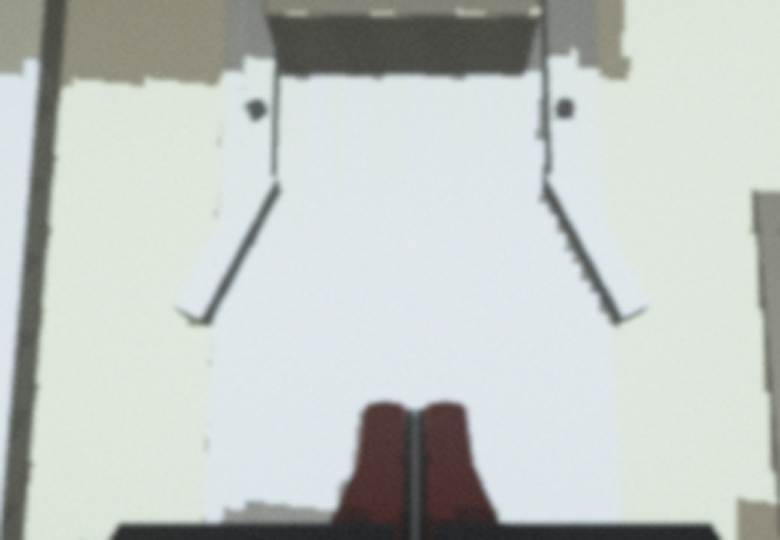

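```bash
python3 - <<'E'
from h import *
import pickle
c,s=pickle.load(open("w14.pkl","rb")); e,n,M=lane(s)
for nm,u,v,z in (("botL",283,75,.044),("botR",530,75,.044),("topL",269,14,.07),("topR",539,14,.07),("knL",277,185,.052),("knR",546,186,.052),("railL",278,90,.052),("railR",545,90,.052),("flL",207,322,.052),("flR",616,322,.052)):
    d=onz(c,180+(u+.5)/3-.5,100+(v+.5)/3-.5,z,s)[:2]-[.675,-.132]; print(nm,(d@e*1000).round(1),(d@n*1000).round(1))
E
```

```text
lane x,y mm -60.6 -0.9 z 54.9 yaw 6.719999999999999 tilt 28.1 roll -0.0003 clock 22.7 F [ 1.3 -0.4  0.2] grip 0.0005
botL 21.2 27.5
botR 21.1 -25.1
topL 20.9 26.6
topR 20.8 -23.7
knL -6.3 26.9
knR -6.6 -26.6
railL 14.0 27.3
railR 14.0 -27.0
flL -34.1 39.6
flR -34.2 -39.2
```

The rack's near end measures lane x = 21 mm, which is home. It sits about 1 mm off centre across the lane and parallel to it. Next, the key.

>>> {"fn": "move_arm", "kwargs": {
  "targets": [
    [-0.7,-1.3,0,0,0,0,0],
    [-0.7,-1.3,0,0,0,0,0],
    [-0.7,-1.3,0,0,0,0,0],
    [-0.7,-1.3,0,0,0,0,0],
    [0,0,0,0,0,-7,0],
    [0,0,0,0,0,-7,0],
    [0,0,0,0,0,-7,0],
    [0,0,0,0,0,-7,0],
    [0,0,0,0,0,0,0],
    [0,0,0,0,0,0,0]
  ]
}}

```text
clock: 23.75
ee_pos: [0.6168, -0.1374, 0.1119]
eef_rot: [-0.034, 0.708, -0.704, 0.053]
wrist_force: [-0.6, -1.0, -0.2]
grip_width: 0.0003
```

```bash
python3 - <<'E'
from h import *
import pickle
s=env.state(); e,n,M=lane(s); print(s["joints"].round(2))
c=read_camera("wrist"); cv2.imwrite(f"pics/w15.png",c["frame"]); pickle.dump((c,s),open(f"w15.pkl","wb"))
d=M.T@(np.array([.592,-.2423,.085])-s["ee_pos"]); print(d*100)
E
```

```text
lane x,y mm -58.4 1.5 z 111.9 yaw 7.069999999999993 tilt 1.57 roll -0.004 clock 23.75 F [-0.6 -1.  -0.2] grip 0.0003
[-0.22  0.56  0.53  1.74 -0.37  0.91 -0.99]
[ 3.82203271  2.54622976 10.11445837]
```

View pics/w15.png

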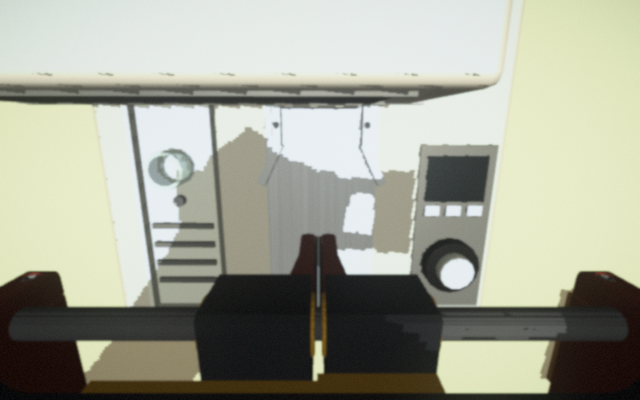

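>>> {"fn": "move_arm", "kwargs": {
  "targets": [
    [0.95,0,2.5,0,0,-1.5,0],
    [0.95,0,2.5,0,0,0,0],
    [0.95,0.5,2.5,0,0,0,0],
    [0.95,0.8,2.6,0,0,0,0],
    [0,0.5,0,0,0,0,0],
    [0,0,0,0,0,0,0],
    [0,0,0,0,0,0,0]
  ]
}}

```text
clock: 24.5
ee_pos: [0.5904, -0.242, 0.0942]
eef_rot: [-0.043, 0.708, -0.704, 0.043]
wrist_force: [0.7, -0.1, 0.0]
grip_width: 0.0004
```

```bash
python3 - <<'E'
from h import *
import pickle
c,s0=pickle.load(open("w15.pkl","rb")); im=c["frame"][235:310,415:485]
g=cv2.inRange(im,(200,200,200),(255,255,255)); n_,l,st,ce=cv2.connectedComponentsWithStats(g)
i=1+np.argmax(st[1:,4]); print(st[i],ce[i]+[415,235]); print("key",onz(c,*(ce[i]+[415,235]),.062,s0))
s=env.state(); e,n,M=lane(s); print(s["joints"].round(2))
c=read_camera("wrist"); cv2.imwrite(f"pics/w16.png",c["frame"])
d=M.T@(np.array([.592,-.2423,.064])-s["ee_pos"]); print(s["ee_pos"],d*100)
E
```

```text
[ 26  24  33  30 739] [456.97158322 273.35453315]
key [ 0.59207284 -0.24203601  0.062     ]
lane x,y mm -97.0 -99.2 z 94.2 yaw 6.950000000000003 tilt 0.35 roll -0.006 clock 24.5 F [ 0.7 -0.1  0. ] grip 0.0004
[-0.05  0.61  0.53  1.71 -0.38  0.92 -0.82]
[ 0.59044444 -0.24202735  0.09422546] [-0.14880415  3.02232993  0.06405319]
```

View pics/w16.png

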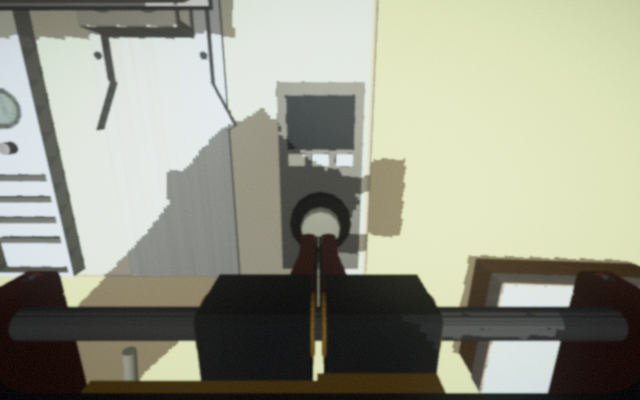

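>>> {"fn": "move_arm", "kwargs": {
  "targets": [
    [-0.15,1.0,0,0,0,0,0],
    [0,1.0,0,0,0,0,0],
    [0,0.8,0,0,0,0,0],
    [0,0,0,0,0,0,0]
  ]
}}

```text
clock: 24.95
ee_pos: [0.5911, -0.2418, 0.0641]
eef_rot: [-0.044, 0.708, -0.704, 0.042]
wrist_force: [1.4, 0.8, 0.4]
grip_width: 0.0005
```

>>> {"fn": "move_arm", "kwargs": {
  "targets": [
    [0,0.3,0,0,0,0,0],
    [0,0.2,0,0,0,0,0],
    [0,0.2,0,0,0,0,0],
    [0,0,0,0,0,0,0]
  ]
}}

```text
clock: 25.35
ee_pos: [0.5921, -0.2427, 0.0592]
eef_rot: [-0.043, 0.708, -0.704, 0.043]
wrist_force: [-0.7, -0.0, 3.2]
grip_width: 0.0003
```

>>> {"fn": "move_arm", "kwargs": {
  "targets": [
    [0,0.15,0,0,0,0,0],
    [0,0.1,0,0,0,0,0],
    [0,0.05,0,0,0,0,0],
    [0,0,0,0,0,0,0]
  ]
}}

```text
clock: 25.75
ee_pos: [0.5921, -0.2427, 0.0565]
eef_rot: [-0.043, 0.708, -0.704, 0.043]
wrist_force: [-2.1, 1.0, 6.2]
grip_width: 0.0003
```

>>> {"fn": "move_arm", "kwargs": {
  "targets": [
    [0,0.1,0,0,0,0,0],
    [0,0,0,0,0,0,0]
  ]
}}

```text
clock: 25.95
ee_pos: [0.5922, -0.2427, 0.0563]
eef_rot: [-0.043, 0.708, -0.704, 0.043]
wrist_force: [-4.4, 1.3, 13.7]
grip_width: 0.0006
```

>>> {"fn": "move_arm", "kwargs": {
  "targets": [
    [0,-0.3,0,0,0,0,0],
    [0,-0.5,0,0,0,0,0],
    [0,-1.5,0,0,0,0,0],
    [0,-2.0,0,0,0,0,0],
    [0,-2.0,0,0,0,0,0],
    [0,-2.0,0,0,0,0,0],
    [0,-2.0,0,0,0,0,0],
    [0,0,0,0,0,0,0],
    [0,0,0,0,0,0,0]
  ]
}}

```text
clock: 26.85
ee_pos: [0.5922, -0.2429, 0.1584]
eef_rot: [-0.043, 0.708, -0.704, 0.043]
wrist_force: [0.4, 0.6, -0.3]
grip_width: 0.0007
```

```bash
python3 - <<'E'
from h import *
import pickle
s=env.state(); e,n,M=lane(s)
for k in ("wrist","side","top"):
    c=read_camera(k); cv2.imwrite(f"pics/{k}17.png",c["frame"]); pickle.dump((c,s),open(f"{k}17.pkl","wb"))
E
```

```text
lane x,y mm -95.3 -100.4 z 158.4 yaw 6.950000000000003 tilt 0.28 roll -0.0049 clock 26.85 F [ 0.4  0.6 -0.3] grip 0.0007
```

View pics/wrist17.png

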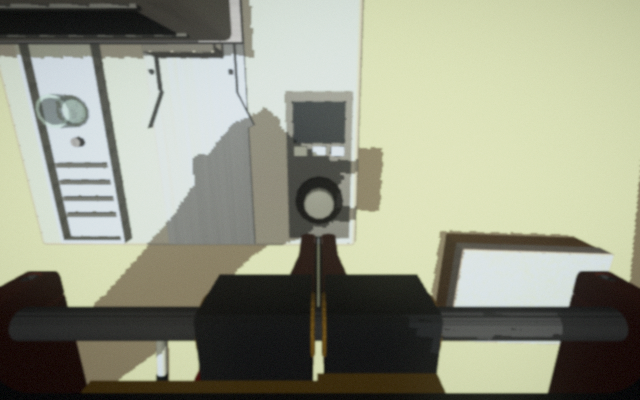

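View pics/side17.png

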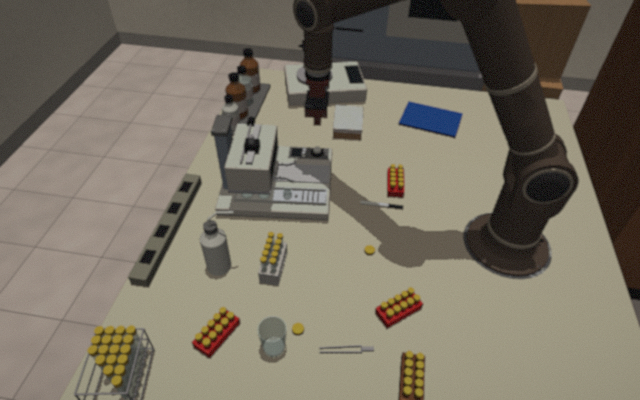

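```bash
python3 - <<'E'
from h import *
import pickle
c,s=pickle.load(open("wrist17.pkl","rb")); a=np.radians(6.8); e=np.array([np.cos(a),np.sin(a)]); n=np.array([-e[1],e[0]])
cv2.imwrite("pics/w17c.png",cv2.resize(c["frame"][20:140,120:280],None,fx=5,fy=5,interpolation=cv2.INTER_CUBIC))
E
```

```text
(no output)
```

View pics/w17c.png

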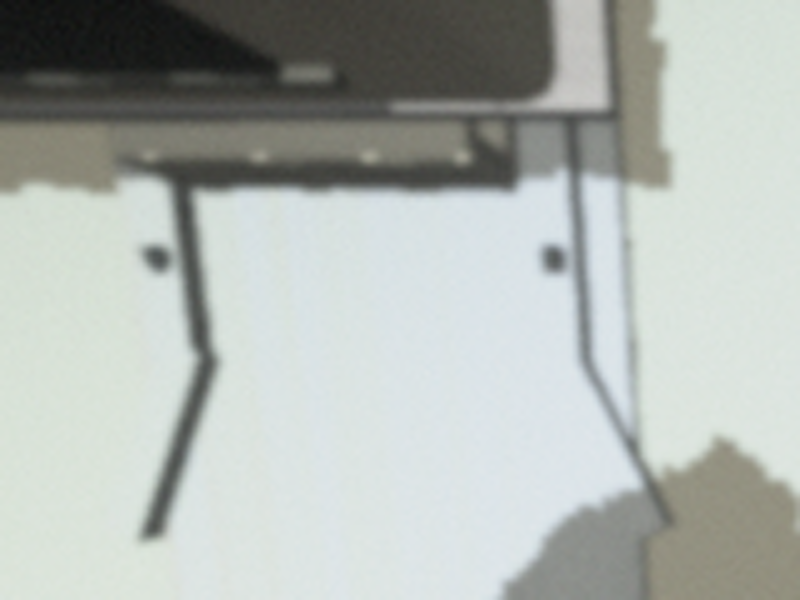

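```bash
python3 - <<'E'
from h import *
import pickle
c,s=pickle.load(open("wrist17.pkl","rb")); a=np.radians(6.8); e=np.array([np.cos(a),np.sin(a)]); n=np.array([-e[1],e[0]])
for nm,u,v,z in (("botM",350,187,.044),("botR",513,187,.044),("topR",475,158,.07),("topL",125,158,.07),("knL",212,360,.052),("knR",585,360,.052)):
    d=onz(c,120+(u+.5)/5-.5,20+(v+.5)/5-.5,z,s)[:2]-[.675,-.132]; print(nm,(d@e*1000).round(1),(d@n*1000).round(1))
x=env.state(); print(x["clock"],x["wrist_force"].round(1)); print(finish_job())
E
```

```text
botM 21.3 3.3
botR 21.3 -22.7
topR 21.2 -24.9
topL 21.1 25.6
knL -5.4 25.0
knR -5.2 -34.4
27.0 [ 0.6  0.6 -0.6]
the job is handed in; nothing more can be done
None
```

The short-vial rack is loaded home in the lane and the start key has been pressed and let go. I handed the job in at 27 s of the 64 s allowed. The hand-in gives no verdict, so what follows is from my own measurements.

**What I did:** I picked up the low rack, set it down between the rail flares, released it, and pushed it under the head with tilted fingers until it met the stop. The stop showed as a force rising to about 12 N with almost no further travel. I then pressed the key 5.7 mm, backed off to 0.16 m height, and handed in.

**Last checks:**
- **Along the lane:** the rack's near end measured 21.1–21.3 mm; the home value is 21 mm.
- **Across and yaw:** it is about 0–2 mm off centre, inside the 4.5 mm limit, and parallel to the lane.
- **Key:** in the last wrist picture the key looks clear of the hand. I did not measure that it is fully out again.
- **Robot and bench:** the wrist force was back to noise with nothing touching. In the last side picture the tall rack and the other things look where they were.

**What disagreed:**
- **Arm tilt:** the arm could not reach the 40° tilt I planned for pushing because a wrist joint hit its range limit. I pushed at 20–28° instead. By my geometry that leaves about 13 mm between hand and head, which I did not measure.
- **Key force:** the last bit of the press read 13.7 N against a 5 N spring, so the key or the fingers had bottomed out.
- **Rail check:** in the last picture the right rail knee read about 6 mm off where it should be, because I picked the wrong edge of the rail. The other views agreed on the rail position.

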